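# Refill the paint tray and put its cover back

### The job

Fit the loose green paint block into the empty well of the paint tray and press it down with the fingertips until it snaps past the well's spring catches and sits fully home, flush with the well's rim. The well itself is sprung and gives under the push, so press by feel, firmly but not so hard that block or tray is crushed. Then put the cover plate back over the tray's two pins so that it lies flat on the tray, let go, and leave the jars, jar lids, eraser and brush where they are.

Things in the scene. Friction and masses are not known exactly. Their poses are not given: they have to be found in the camera images.
- tray: Black paint tray fixed to the table, 84 (x) x 220 (y) x 42 mm; origin: centre of underside. At x = 0, y = -97 and +97 mm, on end shoulders 26 mm wide with tops at z = 42 mm, stand steel pins 7 mm across, 10 mm tall, conical tips. Between are three places at y = -56, 0, +56 mm, taken in any order by the empty well and the red and brown units (tops at z = 40 mm).
- well: White unit 76 (x) x 55 (y) x 24 mm in one of the tray's places, axes as the tray's, on a spring: pushed with some 4 N or more it sinks several mm, then stops; let go, it rises again. Origin: centre of its underside (16 mm above the table), top at z = 24 mm. Centred rectangular recess 53 (x) x 39 mm (y), floor at z = 4 mm, chamfered mouth. Home, the block's origin is at z = 4 mm, top flush.
- well_catch (a point): midway between the well's two round sprung steel catches, which stick out 3.5 mm from the short walls (x = -26.5, +26.5 mm) 13.5 mm above the well's underside; axes as the well's. A block set in by its own weight stops on them about 8 mm proud; a firm push, more than the well's spring, takes it past them and they snap into its grooves.
- block: Loose mint-green paint block 50 (x) x 36 (y) x 20 mm, 50 to 100 g, lying right way up; origin: centre of underside. Long sides (y = -18, +18 mm) plain, for gripping. Short ends taper inward below z = 5.5 mm, have a groove 3 mm deep from z = 5.5 to 13.5 mm, plain above. Either way round fits.
- cover: Loose aluminium plate 78 (x) x 218 (y) x 5 mm, about 220 g, flat on the table; origin: centre of underside. Holes 12 mm across at x = 0, y = -97 and +97 mm for the tray's pins. Central black rib handle 14 (x) x 70 (y) mm from z = 5 to 33 mm. Either way round fits. Seated, its origin is 42 mm above the table.
- cover_grip (a point): point inside the cover's rib handle, on the cover's centre, 28 mm above the plate's underside; axes as the cover's
- red_unit: White unit 76 x 55 x 34 mm filled with a red paint block, fixed in the tray. Origin: centre of its underside.
- brown_unit: White unit 76 x 55 x 34 mm filled with a brown paint block, fixed in the tray. Origin: centre of its underside.
- jar_green: bystander: closed mint-green paint jar, 72 mm across, 85 mm tall; origin: centre of its underside
- jar_red: bystander: closed red paint jar, 72 mm across, 85 mm tall; origin: centre of its underside
- jar_brown: bystander: closed brown paint jar, 72 mm across, 85 mm tall; origin: centre of its underside
- lid_green: bystander: black jar lid with green paint, 68 mm across, 14 mm tall; origin: centre of its underside
- lid_brown: bystander: black jar lid with brown paint, 68 mm across, 14 mm tall; origin: centre of its underside
- eraser: bystander: pink eraser 22 x 55 x 13 mm; origin: centre of its underside
- brush: bystander: paint brush 190 mm long lying along its x
Not all that is in view belongs to the job. There is more than one size of the tray; the one meant has the size given above. What is meant by the block is not blue, and is the larger of those in its own colour.

How it is judged:
By the outcome, as a careful person would: the job done as asked, in the order asked, and still so for the second after the job is handed in, with the robot touching nothing.
It also fails if it takes over 54 s, if anything falls off the work surface, if the arm or the gripper's body presses on something with over 40 N, if the wrist force passes 120 N, or if a joint passes its speed limit or range.

### The arm

A 7-joint arm with a two-finger parallel gripper is mounted at the origin on the work surface. World frame = base frame: x ahead of the robot, y to its left, z up, the work surface at z = 0. Lengths are in m, angles in rad, forces in N, time in s.
With the tool pointing down it reaches from about 0.4 to 0.925 m from the base axis. Payload 5.6 kg.
Tool frame: the origin (TCP) lies midway between the tips of the shut fingers; the grasp point (between the pads) lies 19 mm behind it; z points along the fingers, y is the line along which they close (so a half turn about z gives the same grasp; the last joint's range is limited). The gripper opens to 85 mm and grips with 20 to 120 N. Pads are 22 mm wide; open, the fingers measure 114 mm over their backs; the gripper's body (76 mm by 85 mm) begins 54 mm behind the grasp point. The pads swing forward as they close: fully open they stand 13 mm farther back than shut.
Start: joints at [-1.301, 0.468, -0.012, 1.603, 0.006, 1.071, -0.056], TCP at [0.2, 0.618, 0.209] pointing down, gripper open.
Joint ranges: [-2.53, 2.53], [-0.31, 2.02], [-1.57, 1.55], [0.28, 2.44], [-1.29, 4.43], [0.15, 1.84], [-2.92, 2.92]. Speed limits (rad/s): [2.57, 2.57, 3.14, 3.14, 3.14, 3.14, 3.14].

### API

Orientations are given as a unit quaternion [w, x, y, z].
In Python, from rig import * gives the robot as it stands. The module is installed in compiled form; this text tells all that it offers.
- The arm moves only by the tool carry_out, never from a script. Its argument "steps" is a list that holds one entry, the list of rows, each a list of 6 numbers: the shift along the tool's x, y, z each as a share of 250 mm, from -1 to 1, then the turn, a rotation vector about the tool's x, y, z each as a share of 90 degrees, from -1 to 1. A call has 1 to 5 rows; each row shifts and turns the commanded pose from where the row before left it, along the tool's axes as they then stand; what a row does not reach is not made up. A row lasts 1/10 s, in which the tool goes at most 50 mm and 8.59 degrees, less where a joint would pass 70% of its speed; a pose out of reach is approached as far as the arm can. A call with a number of a shift or a turn outside -1 to 1 is refused whole. A call with a gripper value outside its range is refused whole. "gripper" is the closure, from 0 (fully open) to 1 (shut), set as the call begins (left out, the last holds). The fingers move at their own pace and stop on an object; "grip_force" is the grip in N (left out, the last holds). Time passes only in rows, so rows that do not move let the fingers close. It gives the time, the measured TCP pose, the force, the opening and the grip force at its end, in the units of the state.
- sense(): the state, without advancing time (a new reading comes with each control period).
- snapshot(name): name is "scene" or "top" or "wrist"; returns a dict with "color" (480x640x3 uint8, red, green, blue), "z_map" (480x640 float32, m along the optical axis (not along the pixel's ray), 0 where there is no reading), "fx", "fy", "cx", "cy" (pixels), "rvec" (rotation vector, rad) and "tvec" (3), from world to camera coordinates, as OpenCV has them. Camera axes: x right, y down, z forward; pixel columns grow to the right and rows downward; lengths in m; the calibration is good to about 2 mm. A picture is of the moment at which its call begins.
- finish_job(): hands the job in; it is judged then, once.
The state is a dict: "time_s": time; "qpos": joint angles; "qd": joint speeds; "joint_torque": joint torques, N m; "tool_pos": TCP position; "tool_rot": TCP orientation; "contact_force": force on the tool from outside, world axes, zero at the start; "torque": the same for the moment, N m; "finger_gap": finger opening in m; "grasp_force": force on a finger pad.
Only numpy, scipy, OpenCV 4.12 (cv2) and the standard library are available. Lean on these libraries where they do the work, as an engineer would, in place of code of your own. Each camera call takes 0.05 s, during which the arm holds its last target. There are 200 camera calls.

## Working session

There is one attempt and no reset: what is moved stays moved. The work goes in short steps, Python scripts to look and compute and a tool call to move; the robot and the scene stay as the last step left them, time stands still between calls to the robot, and variables do not carry over. Pictures are saved under pics/ and viewed, at most 10 in all, crops included, and the job is handed in when it is done.

Besides the shell and the picture viewer there is one more tool, called after "Emit:" as name([rows], argument=value, ...), one row to a line, values as JSON. carry_out: Moves the arm, as the interface text tells. Its arguments: {"type":"object","properties":{"steps":{"type":"array"},"gripper":{"type":"number"},"grip_force":{"type":"number"}},"required":["steps"]}

```bash
mkdir -p pics
cat > h.py <<'E'
from rig import *
import numpy as np, cv2
from scipy.spatial.transform import Rotation as R
def cam(n):
    s=snapshot(n); s['R']=cv2.Rodrigues(np.array(s['rvec'],float))[0]; s['t']=np.array(s['tvec'],float).ravel(); return s
def plane(s,u,v,z):
    d=s['R'].T@np.array([(u-s['cx'])/s['fx'],(v-s['cy'])/s['fy'],1]); c=-s['R'].T@s['t']
    return c+d*(z-c[2])/d[2]
def cloud(s):
    v,u=np.mgrid[:480,:640]; z=s['z_map']
    p=np.stack([(u-s['cx'])/s['fx']*z,(v-s['cy'])/s['fy']*z,z],-1)
    return (p-s['t'])@s['R']
def save(n,im): cv2.imwrite('pics/'+n+'.png',im[...,::-1])
E
python3 - <<'E'
from h import *
import pickle
a=cam('scene');b=cam('top');save('scene',a['color']);save('top',b['color'])
pickle.dump((a,b),open('sv.pkl','wb'))
s=sense();print(s)
for c in(a,b):print(c['fx'],-c['R'].T@c['t'],c['R'][2])
E
```

```text
{'time_s': 0.1, 'qpos': array([-1.30102394,  0.46833769, -0.01158494,  1.60352386,  0.00599235,
        1.07136766, -0.05631814]), 'qd': array([-1.12721892e-04, -2.37355739e-03,  1.13716295e-03, -1.42146528e-03,
       -1.31163794e-03, -5.44401709e-05,  7.20228111e-05]), 'joint_torque': array([ 1.06706648e-03, -5.33514941e+01,  2.16053473e-02, -2.51964480e+01,
        1.14386724e-02,  4.33696827e-03, -4.62519409e-06]), 'tool_pos': array([0.19991461, 0.61794061, 0.20800523]), 'tool_rot': array([-6.69179049e-05,  1.55799983e-01,  9.87788299e-01, -7.98334438e-04]), 'contact_force': array([-0.21485661, -0.62233021, -0.43237039]), 'torque': array([-0.02938095,  0.03211814,  0.00784075]), 'grasp_force': 0.0, 'finger_gap': 0.085363854466412}
525.1912785970931 [ 1.25080689 -0.23275598  0.79774596] [-0.70777884  0.25728453 -0.65791625]
570.045166166047 [0.26059312 0.0717476  1.19165492] [ 0.19169605 -0.01502013 -0.9813394 ]
```

View pics/scene.png

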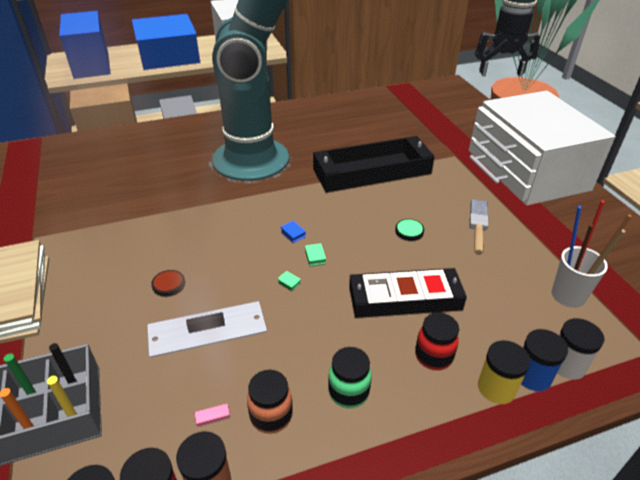

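View pics/top.png

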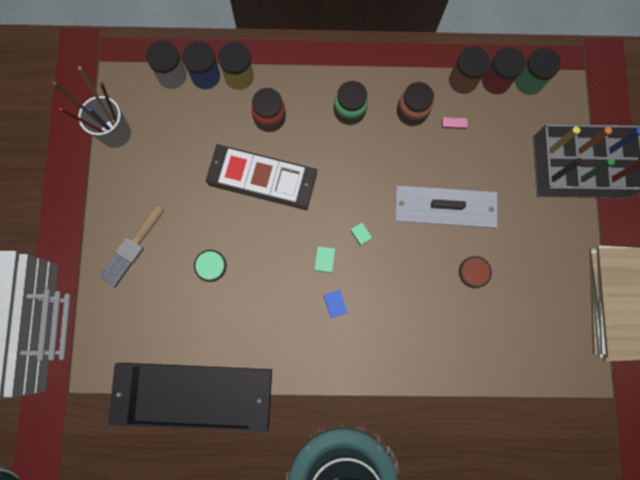

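The scene view shows the unit tray at (407,290), a bigger empty tray at (373,163), and the cover at (207,328). Green blocks are at (316,254) and (289,280), blue at (293,231).
In the top view the tray is at (262,177) with its white empty well at (288,182), and the cover is at (447,206).
Block candidates in the top view: green (325,260), green (361,233), blue (335,304). I take (325,260), the larger green one. Tray candidates: (262,177) and (190,397). I take (262,177), which has the units. I'll measure sizes and confirm in a crop.

```bash
cat > meas.py <<'E'
from h import *
import pickle
a,b=pickle.load(open('sv.pkl','rb'))
A=b['color'].astype(int)
P=cloud(b)
hsv=cv2.cvtColor(b['color'],cv2.COLOR_RGB2HSV)
hsa=cv2.cvtColor(a['color'],cv2.COLOR_RGB2HSV)
def comps(m,lo=60):
    n,l,st,c=cv2.connectedComponentsWithStats(m.astype(np.uint8));return [(l==i,st[i,4],c[i]) for i in range(1,n) if st[i,4]>lo]
def rect(s,mask,z):
    cs,_=cv2.findContours(mask.astype(np.uint8),cv2.RETR_EXTERNAL,cv2.CHAIN_APPROX_NONE)
    c=max(cs,key=cv2.contourArea)[:,0]
    q=np.array([plane(s,u,v,z)[:2] for u,v in c])*1000
    (x,y),(w,h),an=cv2.minAreaRect(q.astype(np.float32)); return np.round([x,y,w,h,an],1)
for nm,s,h in(('top',b,hsv),('scene',a,hsa)):
    Pz=cloud(s)
    g=(h[...,0]>60)&(h[...,0]<90)&(h[...,1]>80)&(h[...,2]>110)
    for m,n,c in comps(g): print(nm,'green',n,c.round(),rect(s,m,.02), 'z',np.median(Pz[m][:,2]).round(4))
    d=(h[...,2]<70)
    for m,n,c in comps(d,1500): print(nm,'dark',n,c.round(),rect(s,m,.042),'z',np.median(Pz[m][:,2]).round(4))
    box=(slice(170,240),slice(380,510)) if nm=='top' else (slice(290,365),slice(135,280))
    m=np.zeros((480,640),bool);m[box]=((h[...,1]<50)&(h[...,2]>120))[box]
    for m,n,c in comps(m,300): print(nm,'cover',n,c.round(),rect(s,m,.005),'z',np.median(Pz[m][:,2]).round(4))
    box=(slice(130,220),slice(190,330)) if nm=='top' else (slice(260,320),slice(340,470))
    m=np.zeros((480,640),bool);m[box]=(h[...,2]>110)[box]&((h[...,1]<40)|(h[...,0]<6)|(h[...,0]>174))[box]
    for m,n,c in comps(m,50): print(nm,'white',n,c.round(),rect(s,m,.04),'z',np.median(Pz[m][:,2]).round(4))
cr=[cv2.resize(b['color'][y:y+h,x:x+w],(400,300),interpolation=cv2.INTER_CUBIC) for x,y,w,h in((285,205,120,90),(200,130,140,105),(380,160,140,105))]
cr.append(cv2.resize(a['color'][255:330,335:475],(400,300),interpolation=cv2.INTER_CUBIC))
save('crop',np.vstack([np.hstack(cr[:2]),np.hstack(cr[2:])]))
E
python3 meas.py
```

```text
top green 129 [349. 109.] [781.3 -12.7  69.4  36.8  78.9] z 0.0614
top green 221 [361. 234.] [497.6 -36.4  36.6  27.2  32. ] z 0.0169
top green 353 [324. 259.] [442.   39.8  32.3  47.7  83.3] z 0.0213
top green 613 [209. 265.] [427.8 278.5  57.3  56.   64.4] z 0.016
top dark 6438 [339.  15.] [986.4  11.7  78.7 486.1   1.2] z -0.2852
top dark 3917 [504.  69.] [ 8.648e+02 -3.531e+02  1.098e+02  2.456e+02  2.000e-01] z 0.0876
top dark 2240 [606. 162.] [ 667.1 -535.1  129.7  193.7    0.9] z 0.0472
top dark 9939 [190. 397.] [165.4 297.7 311.4 117.8  88. ] z 0.0122
top cover 3532 [446. 206.] [ 563.7 -221.1  221.4   83.3   87. ] z 0.006
top white 2671 [261. 175.] [617.5 174.6 170.   79.   76.3] z 0.0408
scene green 77 [498.   6.] [-849.5 1373.1   31.8  267.6   58.3] z 0.0197
scene green 68 [547.   5.] [-819.9 1611.5   26.8  189.8   49.3] z -0.0185
scene green 427 [579.  23.] [-633.  1655.3   56.3  615.3   40.3] z -0.005
scene green 358 [410. 227.] [435.4 276.1  59.   61.4  32.5] z 0.0136
scene green 332 [315. 254.] [451.8  39.   38.1  65.9  82.4] z 0.0188
scene green 227 [289. 280.] [508.1 
[... 198 characters left out ...]
 74.] [-643.3  167.4  290.4 1223.7   73.1] z 0.2021
scene dark 2544 [515.  41.] [-496.9 1183.9  329.9  774.5   64.1] z 0.3264
scene dark 1707 [611. 110.] [ 175.  1043.3  213.2  761.9   46.1] z -0.6517
scene dark 4577 [372. 163.] [183.6 294.9 331.9 186.5  88.1] z 0.0321
scene dark 3023 [416. 309.] [672.9 158.1 224.3 188.5  75.9] z 0.0398
scene dark 3643 [544. 348.] [838.2 341.8  76.7 238.7   0. ] z 0.0883
scene dark 2685 [ 57. 427.] [ 665.2 -482.6  171.8  142.7    0. ] z 0.0378
scene dark 1913 [201. 456.] [ 836.4 -270.6   73.2   72.3   70.8] z 0.0883
scene cover 3426 [205. 329.] [ 565.5 -220.3  220.4   83.9   87. ] z 0.0042
scene white 2276 [406. 286.] [618.4 175.7 170.7  82.   76.2] z 0.0392
```

View pics/crop.png

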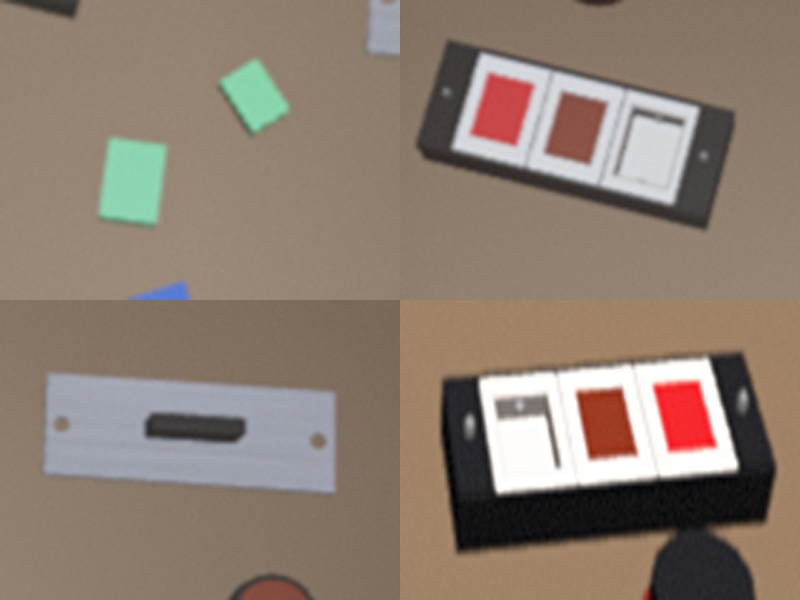

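The crop shows the larger green block (lower left), the small green one, the tray with red, brown and an empty well with a pin at each end, and the cover with two holes. Block (325,260) measures about 48x33 against 37x27 for the other. The tray's ~222 mm length against 311 confirms the choice. Next I'll move the wrist camera over the block.

```bash
cat >> h.py <<'E'
def Rt():
    s=sense(); w,x,y,z=s['tool_rot']; return np.array(s['tool_pos']),R.from_quat([x,y,z,w]),s
def plan(pos,yaw):
    "turn first (share of 90 deg), then shift (share of 250 mm); yaw=heading of tool y, deg, pointing down"
    p,r,s=Rt(); cur=r.as_matrix()[:,1]; c=np.degrees(np.arctan2(cur[1],cur[0]))
    d=(yaw-c+90)%180-90; a=np.radians(c+d)
    y=np.array([np.cos(a),np.sin(a),0]); z=np.array([0,0,-1.]); G=R.from_matrix(np.c_[np.cross(y,z),y,z])
    rv=(r.inv()*G).as_rotvec(degrees=True)/90; sh=G.inv().apply(np.array(pos)-p)/.25
    print('turn',rv.round(4),'rows',np.ceil(np.abs(rv).max()/.095),'shift',sh.round(4),'rows',np.ceil(np.linalg.norm(sh)/.2),'yaw now',c.round(2),'pos',p.round(4),'t',s['time_s'])
E
python3 - <<'E'
from h import *
w=cam('wrist');p,r,s=Rt()
print('cam in tool',r.inv().apply(-w['R'].T@w['t']-p),'view dir tool',r.inv().apply(w['R'][2]),w['fx'],'camx in tool',r.inv().apply(w['R'][0]))
plan([.442,.040,.2],83.3)
E
```

```text
cam in tool [ 0.07161113 -0.00042078 -0.16457373] view dir tool [-2.86046860e-01 -9.42502314e-05  9.58215625e-01] 421.7320135219315 camx in tool [8.37428544e-04 9.99999589e-01 3.48349567e-04]
turn [-0.0009 -0.     -0.1247] rows 2.0 shift [-1.2313 -2.1833  0.0326] rows 13.0 yaw now 72.07 pos [0.2    0.618  0.2081] t 0.15
```

Emit:
carry_out([
  [[0,0,0,0,0,-0.062],[0,0,0,0,0,-0.062],[-0.094,-0.168,0,0,0,0],[-0.094,-0.168,0,0,0,0],[-0.094,-0.168,0,0,0,0]],
])

```text
time_s: 0.65
tool_pos: [0.2555, 0.4832, 0.2083]
tool_rot: [-0.0, 0.059, 0.998, -0.0]
contact_force: [0.9, 0.2, 1.0]
finger_gap: 0.0852
grasp_force: 0.0
```

Emit:
carry_out([
  [[-0.094,-0.168,0,0,0,0],[-0.094,-0.168,0,0,0,0],[-0.094,-0.168,0,0,0,0],[-0.094,-0.168,0,0,0,0],[-0.094,-0.168,0,0,0,0]],
])

```text
time_s: 1.15
tool_pos: [0.3475, 0.2607, 0.209]
tool_rot: [0.0, 0.059, 0.998, 0.0]
contact_force: [1.2, 0.2, 0.0]
finger_gap: 0.0853
grasp_force: 0.0
```

Emit:
carry_out([
  [[-0.094,-0.168,0,0,0,0],[-0.094,-0.168,0,0,0,0],[-0.094,-0.168,0,0,0,0],[-0.094,-0.168,0,0,0,0],[-0.094,-0.168,0,0,0,0]],
])

```text
time_s: 1.65
tool_pos: [0.4394, 0.0384, 0.2091]
tool_rot: [0.0, 0.059, 0.998, 0.0]
contact_force: [0.8, 0.6, 0.7]
finger_gap: 0.0856
grasp_force: 0.0
```

Run:
```python
from h import *
import pickle
w=cam('wrist');save('w1',w['color']);pickle.dump(w,open('w1.pkl','wb'))
plan([.442,.040,.2],83.3);print(sense()['qpos'])
```

```text
turn [-0.0019  0.0024 -0.0067] rows 1.0 shift [0.0049 0.0372 0.0382] rows 1.0 yaw now 82.7 pos [0.4421 0.0306 0.2095] t 1.7
[-0.48010886  0.10315242  0.35794457  2.10597928 -0.04017734  0.93644233
  1.34313998]
```

View pics/w1.png

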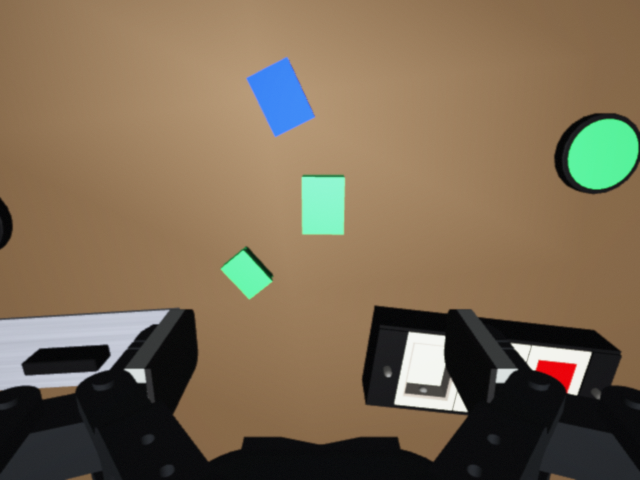

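The wrist view shows the block at (323,205), the small green one at (247,273), blue at (281,97), and the well at (425,370) partly behind a finger. Next I'll measure the block from a static view, with height by triangulation against the top camera.

```bash
cat >> h.py <<'E'
def gmask(s,uv):
    h=cv2.cvtColor(s['color'],cv2.COLOR_RGB2HSV); m=((h[...,0]>60)&(h[...,0]<90)&(h[...,1]>60)&(h[...,2]>150)).astype(np.uint8)
    n,l,st,c=cv2.connectedComponentsWithStats(m); big=[i for i in range(1,n) if st[i,4]>100]
    i=min(big,key=lambda i:np.hypot(*(c[i]-uv))); return l==i,c[i]
def rect(s,mask,z):
    "min-area rectangle of a mask cast on plane z: centre mm, sizes mm, angle of first side"
    cs,_=cv2.findContours(mask.astype(np.uint8),cv2.RETR_EXTERNAL,cv2.CHAIN_APPROX_NONE)
    c=max(cs,key=cv2.contourArea)[:,0]
    q=np.array([plane(s,u,v,z)[:2] for u,v in c])*1000
    (x,y),(w,h),an=cv2.minAreaRect(q.astype(np.float32)); return np.round([x,y,w,h,an],1)
def tri(s1,p1,s2,p2):
    P=[np.array([[s['fx'],0,s['cx']],[0,s['fy'],s['cy']],[0,0,1]])@np.c_[s['R'],s['t']] for s in(s1,s2)]
    X=cv2.triangulatePoints(*P,np.array(p1,float).reshape(2,1),np.array(p2,float).reshape(2,1)); return (X[:3]/X[3]).ravel().round(4)
E
python3 - <<'E'
from h import *
import pickle
w=cam('wrist');pickle.dump(w,open('w1.pkl','wb'));a,b=pickle.load(open('sv.pkl','rb'))
m,c=gmask(w,(323,205));mb,cb=gmask(b,(325,260));ma,ca=gmask(a,(315,254))
print(c,rect(w,m,.02),'top',rect(b,mb,.02),'tri wt',tri(w,c,b,cb),'tri ta',tri(b,cb,a,ca),'dep',np.median(cloud(w)[m],0))
plan([.442,.040,.2],83.3)
E
```

```text
[332.08985158 199.65824308] [445.1  39.2  36.2  50.4  82.8] top [442.5  40.   34.7  50.3  82.6] tri wt [0.439  0.0402 0.0433] tri ta [0.4429 0.0405 0.0172] dep [0.4442453 0.0392773 0.0197193]
turn [-0.001   0.0012 -0.0072] rows 1.0 shift [-0.0021  0.0235  0.0369] rows 1.0 yaw now 82.65 pos [0.4408 0.0342 0.2092] t 1.75
```

Emit:
carry_out([
  [[-0.005,0.012,0.144,0,0,0],[-0.005,0.011,0.146,0,0,0],[0,0,0.146,0,0,0],[0,0,0,0,0,0],[0,0,0,0,0,0]],
])

```text
time_s: 2.25
tool_pos: [0.442, 0.0459, 0.1001]
tool_rot: [-0.001, 0.059, 0.998, -0.0]
contact_force: [0.4, 0.2, -0.4]
finger_gap: 0.0853
grasp_force: 0.0
```

Run:
```python
from h import *
import pickle
w1=pickle.load(open('w1.pkl','rb'))
w=cam('wrist');pickle.dump(w,open('w2.pkl','wb'));b=pickle.load(open('sv.pkl','rb'))[1]
m,c=gmask(w,(320,240));m1,c1=gmask(w1,(323,205));mb,cb=gmask(b,(325,260))
print(c,rect(w,m,.02),'tri w2t',tri(w,c,b,cb),'w12',tri(w,c,w1,c1),'dep',np.median(cloud(w)[m],0))
plan([.4445,.0392,.011],82.7)
```

```text
[311.16304577 239.93398017] [445.1  39.2  36.1  50.3  83.1] tri w2t [0.4403 0.0403 0.0328] w12 [0.4447 0.0393 0.0178] dep [0.44385712 0.03941065 0.01971653]
turn [0.0003 0.0008 0.0061] rows 1.0 shift [-0.0093 -0.0263  0.3601] rows 2.0 yaw now 83.25 pos [0.443 0.046 0.101] t 2.3
```

Emit:
carry_out([
  [[-0.011,-0.026,0.12,0,0,0],[0,0,0.16,0,0,0],[0,0,0.07,0,0,0],[0,0,0,0,0,0],[0,0,0,0,0,0]],
])

```text
time_s: 2.8
tool_pos: [0.4458, 0.0392, 0.014]
tool_rot: [0.001, 0.059, 0.998, 0.0]
contact_force: [-0.2, 1.0, 0.5]
finger_gap: 0.0851
grasp_force: 0.0
```

Run:
```python
from h import *
plan([.445,.0392,.0115],82.8)
```

```text
turn [0.0007 0.0017 0.0048] rows 1.0 shift [ 0.0031 -0.0005  0.0101] rows 1.0 yaw now 83.23 pos [0.4458 0.0392 0.014 ] t 2.8
```

Emit:
carry_out([
  [[0.003,0,0.01,0,0,0],[0,0,0,0,0,0],[0,0,0,0,0,0],[0,0,0,0,0,0],[0,0,0,0,0,0]],
], gripper=1, grip_force=40)

```text
time_s: 3.3
tool_pos: [0.4437, 0.0391, 0.0102]
tool_rot: [0.0, 0.059, 0.998, 0.0]
contact_force: [0.1, -0.6, 0.2]
finger_gap: 0.0124
grasp_force: 0.0
```

Emit:
carry_out([
  [[0,0,0,0,0,0],[0,0,0,0,0,0],[0,0,0,0,0,0],[0,0,0,0,0,0],[0,0,0,0,0,0]],
])

```text
time_s: 3.8
tool_pos: [0.4434, 0.039, 0.0098]
tool_rot: [-0.0, 0.059, 0.998, -0.0]
contact_force: [0.6, 0.0, -0.6]
finger_gap: -0.0002
grasp_force: 0.0
```

The fingers shut completely, so I'll look at what happened.

Run:
```python
from h import *
w=cam('wrist');b=cam('scene')
im=np.hstack([cv2.resize(w['color'][180:420,160:480],(400,300)),cv2.resize(b['color'][180:300,240:400],(400,300))]);save('miss',im)
plan([.445,.0392,.05],83.3)
```

```text
turn [-0.     -0.     -0.0007] rows 1.0 shift [-0.006   0.0016 -0.1606] rows 1.0 yaw now 83.23 pos [0.4435 0.039  0.0098] t 3.9
```

View pics/miss.png

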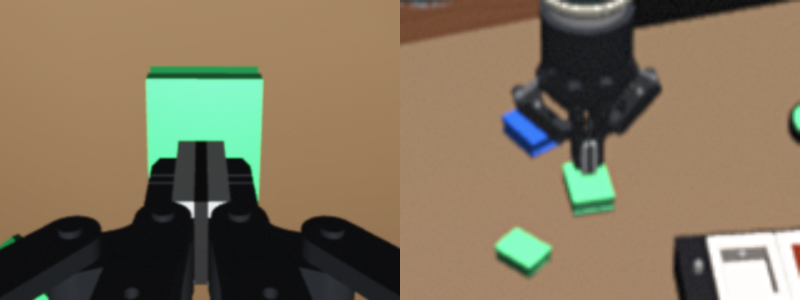

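The wrist crop shows the block at about (320,280), full frame, with the shut tips over its near half. The scene crop has the tips at the block's far end or above it. I'll check with depth.

Run:
```python
from h import *
w=cam('wrist');P=cloud(w);a=cam('scene');Pa=cloud(a);b=cam('top')
for v in range(232,420,8): print(v,[tuple((P[v,u]*1000).round().astype(int)) for u in (290,321,350)],w['color'][v,321])
m,c=gmask(w,(320,270));print(rect(w,m,.02));m,c=gmask(a,(316,254));print(c,np.median(Pa[m],0),rect(a,m,.02))
m,c=gmask(b,(325,260));print(c,rect(b,m,.02)); print(sense()['contact_force'])
```

```text
232 [(np.int64(420), np.int64(28), np.int64(1)), (np.int64(421), np.int64(41), np.int64(0)), (np.int64(423), np.int64(54), np.int64(1))] [147 137  95]
240 [(np.int64(419), np.int64(29), np.int64(15)), (np.int64(420), np.int64(41), np.int64(16)), (np.int64(422), np.int64(53), np.int64(16))] [23 76 42]
248 [(np.int64(421), np.int64(29), np.int64(19)), (np.int64(422), np.int64(41), np.int64(20)), (np.int64(424), np.int64(52), np.int64(20))] [134 250 203]
256 [(np.int64(424), np.int64(29), np.int64(20)), (np.int64(426), np.int64(41), np.int64(19)), (np.int64(427), np.int64(52), np.int64(19))] [130 250 201]
264 [(np.int64(427), np.int64(28), np.int64(20)), (np.int64(429), np.int64(40), np.int64(19)), (np.int64(430), np.int64(52), np.int64(20))] [128 250 198]
272 [(np.int64(431), np.int64(28), np.int64(20)), (np.int64(432), np.int64(40), np.int64(20)), (np.int64(433), np.int64(51), np.int64(20))] [125 250 195]
280 [(np.int64(434), np.int64(27), np.int64(20)), (np.int64(436), np.int64(40), np.int64(19)), (np.int64(436), np.int64(51), np.int64(21))] [123 250 194]
288 [(np.int64(437), np.int6
[... 2079 characters left out ...]
] [59 58 60]
400 [(np.int64(427), np.int64(34), np.int64(103)), (np.int64(453), np.int64(38), np.int64(70)), (np.int64(428), np.int64(46), np.int64(103))] [57 57 59]
408 [(np.int64(427), np.int64(34), np.int64(105)), (np.int64(511), np.int64(31), np.int64(0)), (np.int64(428), np.int64(46), np.int64(105))] [134 107  78]
416 [(np.int64(427), np.int64(35), np.int64(107)), (np.int64(514), np.int64(30), np.int64(1)), (np.int64(428), np.int64(46), np.int64(107))] [146 115  79]
[440.9  39.7  36.   41.4  83.1]
[314.74458874 253.51515152] [0.4510319  0.03715248 0.01936127] [445.4  40.   37.3  52.6  82.9]
[209.1968254  264.94603175] [427.2 278.3  56.7  57.7  46.9]
[ 0.11758014  0.83672754 -0.10873042]
```

The block hasn't moved. The shut fingertips appear to end about 20 mm above the reported TCP, near z≈33 mm. I'll feel for the block's top gently to calibrate that.

Emit:
carry_out([
  [[0,0,0.012,0,0,0],[0,0,0.012,0,0,0],[0,0,0.008,0,0,0],[0,0,0,0,0,0],[0,0,0,0,0,0]],
])

```text
time_s: 4.55
tool_pos: [0.4434, 0.0389, 0.0018]
tool_rot: [-0.0, 0.059, 0.998, -0.0]
contact_force: [0.5, -0.8, -0.6]
finger_gap: -0.0001
grasp_force: 0.0
```

Emit:
carry_out([
  [[0,0,0.006,0,0,0],[0,0,0.006,0,0,0],[0,0,0,0,0,0]],
])

```text
time_s: 4.85
tool_pos: [0.4434, 0.039, -0.0012]
tool_rot: [-0.0, 0.059, 0.998, -0.0]
contact_force: [0.4, -0.2, -0.6]
finger_gap: -0.0005
grasp_force: 0.0
```

Emit:
carry_out([
  [[0,0,0.006,0,0,0],[0,0,0.006,0,0,0],[0,0,0,0,0,0]],
])

```text
time_s: 5.15
tool_pos: [0.4436, 0.0391, -0.0024]
tool_rot: [-0.0, 0.059, 0.998, 0.001]
contact_force: [-5.8, -1.3, 26.0]
finger_gap: 0.0002
grasp_force: 13.1
```

Run:
```python
from h import *
w=cam('wrist');P=cloud(w);print(sense()['tool_pos'],sense()['contact_force'])
for v in range(280,310,2): print(v,(P[v,321]*1000).round(1),w['color'][v,321])
a=cam('scene'); save('probe',cv2.resize(a['color'][200:275,265:365],(800,600),interpolation=cv2.INTER_CUBIC))
```

```text
[ 0.44365514  0.03905554 -0.00244765] [-6.13747514 -0.92426157 25.44291947]
280 [430.4  40.3  20.3] [124 250 195]
282 [431.3  40.2  20.1] [122 250 194]
284 [432.2  40.1  19.9] [122 250 194]
286 [433.4  39.9  18.9] [121 250 193]
288 [434.3  39.8  18.6] [122 250 193]
290 [434.7  39.8  19.4] [120 250 192]
292 [435.6  39.7  19.2] [ 70 182 115]
294 [433.9  39.8  24.9] [12 16 13]
296 [434.   39.8  26.4] [12 11 12]
298 [433.5  39.9  29. ] [12 11 12]
300 [433.5  39.9  30.6] [13 12 13]
302 [433.7  39.8  31.7] [12 11 12]
304 [433.8  39.8  33.2] [11 11 12]
306 [434.   39.8  34.2] [13 11 13]
308 [433.5  39.9  36.7] [13 11 12]
```

View pics/probe.png

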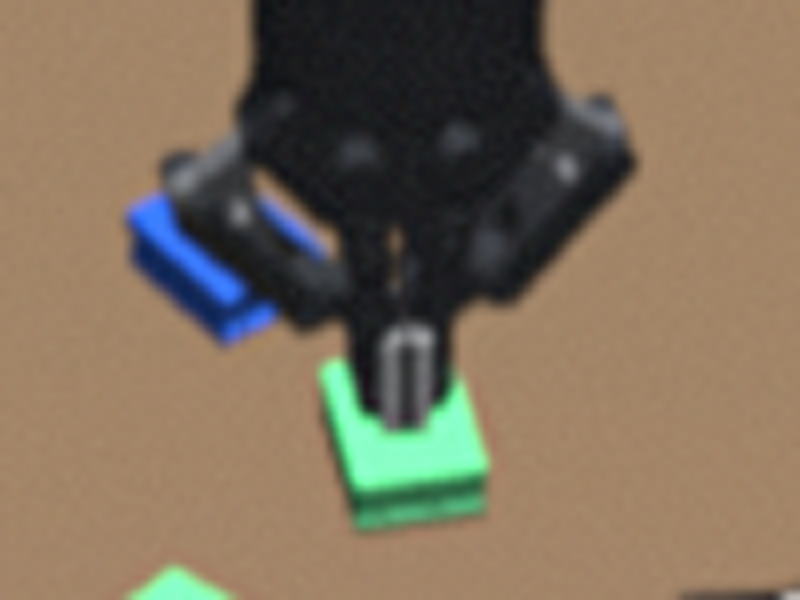

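Contact came at tool z ≈ -0.002 with 25 N. The block top is at 20 mm, so the shut tips end about 22 mm above the reported TCP. I'll regrasp with that offset.

Emit:
carry_out([
  [[0,0,-0.08,0,0,0],[0,0,0,0,0,0],[0,0,0,0,0,0],[0,0,0,0,0,0],[0,0,0,0,0,0]],
], gripper=0)

```text
time_s: 5.75
tool_pos: [0.443, 0.0389, 0.0153]
tool_rot: [-0.001, 0.059, 0.998, -0.0]
contact_force: [-0.4, 0.0, -0.9]
finger_gap: 0.0722
grasp_force: 0.0
```

Emit:
carry_out([
  [[0,0,0.03,0,0,0],[0,0,0.03,0,0,0],[0,0,0.03,0,0,0],[0,0,0,0,0,0],[0,0,0,0,0,0]],
])

```text
time_s: 6.25
tool_pos: [0.4432, 0.0388, -0.0071]
tool_rot: [-0.0, 0.059, 0.998, -0.0]
contact_force: [0.3, 0.1, -0.4]
finger_gap: 0.0853
grasp_force: 0.0
```

Run:
```python
from h import *
w=cam('wrist');m,c=gmask(w,(320,270));print(rect(w,m,.02));
plan([.4440,.0385,-.011],82.9)
```

```text
[444.9  39.2  36.   49.9  83.1]
turn [-0.0001 -0.0002  0.0036] rows 1.0 shift [-0.0024 -0.0012  0.0168] rows 1.0 yaw now 83.22 pos [ 0.4434  0.0389 -0.0068] t 6.3
```

Emit:
carry_out([
  [[0,0,0.018,0,0,0],[0,0,0,0,0,0],[0,0,0,0,0,0],[0,0,0,0,0,0],[0,0,0,0,0,0]],
], gripper=1, grip_force=40)

```text
time_s: 6.8
tool_pos: [0.4437, 0.039, -0.0108]
tool_rot: [0.0, 0.059, 0.998, 0.0]
contact_force: [0.1, 0.5, 3.1]
finger_gap: 0.0346
grasp_force: 40.2
```

Emit:
carry_out([
  [[0,0,0,0,0,0],[0,0,0,0,0,0]],
])

```text
time_s: 7.0
tool_pos: [0.4437, 0.0391, -0.0108]
tool_rot: [0.0, 0.059, 0.998, 0.0]
contact_force: [-1.5, -0.2, 6.0]
finger_gap: 0.0343
grasp_force: 40.4
```

Emit:
carry_out([
  [[0,0,-0.15,0,0,0],[0,0,-0.19,0,0,0],[0,0,-0.19,0,0,0],[0,0,-0.09,0,0,0.072],[0,0,0,0,0,0]],
])

```text
time_s: 7.5
tool_pos: [0.4459, 0.0395, 0.1469]
tool_rot: [0.003, 0.116, 0.993, 0.002]
contact_force: [0.7, 0.7, -0.8]
finger_gap: 0.0345
grasp_force: 40.4
```

Run:
```python
from h import *
print(sense()['finger_gap'])
plan([.655,.115,.14],76.3)
```

```text
0.03445744624864834
turn [0.0025 0.004  0.0042] rows 1.0 shift [-0.7412  0.4915  0.0277] rows 5.0 yaw now 76.68 pos [0.4459 0.0395 0.1469] t 7.5
```

Emit:
carry_out([
  [[-0.148,0.098,0,0,0,0.004],[-0.148,0.098,0,0,0,0],[-0.148,0.098,0,0,0,0],[-0.148,0.098,0,0,0,0],[-0.148,0.098,0.02,0,0,0]],
])

```text
time_s: 8.0
tool_pos: [0.653, 0.1155, 0.137]
tool_rot: [-0.001, 0.117, 0.993, -0.0]
contact_force: [0.1, -0.1, -0.4]
finger_gap: 0.0346
grasp_force: 40.4
```

Emit:
carry_out([
  [[0,0,0,0,0,0],[0,0,0,0,0,0],[0,0,0,0,0,0]],
])

```text
time_s: 8.3
tool_pos: [0.6505, 0.1139, 0.1373]
tool_rot: [-0.001, 0.118, 0.993, -0.001]
contact_force: [-0.6, -0.7, -1.0]
finger_gap: 0.0347
grasp_force: 40.4
```

Run:
```python
from h import *
import pickle
w=cam('wrist');pickle.dump(w,open('w3.pkl','wb'));save('w3',w['color'])
plan([.6047,.1206,.14],76.3)
```

```text
turn [-0.0005 -0.0011  0.0008] rows 1.0 shift [ 0.1852 -0.0178 -0.0075] rows 1.0 yaw now 76.37 pos [0.6507 0.114  0.1381] t 8.35
```

View pics/w3.png

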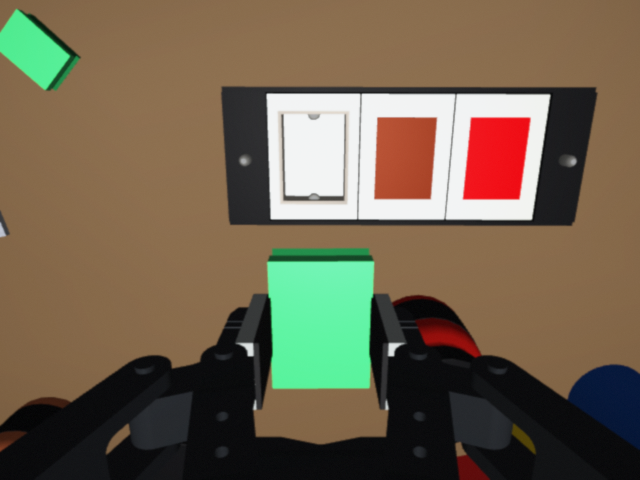

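The view shows the tray square on: the empty well at (313,157), catches at (314,116) and (314,197), and pins at (245,160) and (568,160). The held block's top is at (321,318). I'll measure all of it from this one frame, with heights from a second view.

```bash
cat > tm.py <<'E'
from h import *
import pickle
def tray(w,z=.040,roi=(slice(0,245),slice(150,640))):
    h=cv2.cvtColor(w['color'],cv2.COLOR_RGB2HSV)
    m=np.zeros((480,640),np.uint8); m[roi]=((h[...,2]>170)&((h[...,1]<60)))[roi]
    m=cv2.morphologyEx(m,cv2.MORPH_CLOSE,np.ones((5,5)))
    f=np.zeros_like(m); cs,_=cv2.findContours(m,cv2.RETR_EXTERNAL,cv2.CHAIN_APPROX_NONE)
    cs=[c for c in cs if cv2.contourArea(c)>200]; cv2.drawContours(f,cs,-1,1,-1)
    return rect(w,f,z)
if __name__=='__main__':
    w=pickle.load(open('w3.pkl','rb'));a,b=pickle.load(open('sv.pkl','rb'))
    print('units',tray(w)); h=cv2.cvtColor(w['color'],cv2.COLOR_RGB2HSV)
    def brown(s,roi):
        h=cv2.cvtColor(s['color'],cv2.COLOR_RGB2HSV);m=np.zeros((480,640),np.uint8);m[roi]=((h[...,1]>120)&((h[...,0]<12)|(h[...,0]>170)))[roi]
        n,l,st,c=cv2.connectedComponentsWithStats(m);return [(l==i,c[i].round(1),st[i,4]) for i in range(1,n) if st[i,4]>150]
    W=brown(w,(slice(100,210),slice(362,545)));B=brown(b,(slice(140,200),slice(215,278)));A=brown(a,(slice(265,300),slice(390,455)))
    for n,L,s in(('w',W,w),('top',B,b),('sc',A,a)):
        for m,c,k in L: print(n,c,k,rect(s,m,.04))
    if len(W)==2 and len(B)==2:
        for x,y in zip(sorted(W,key=lambda t:t[1][0]),sorted(B,key=lambda t:-t[1][0])): print('tri',tri(w,x[1],b,y[1]))
    P=cloud(w);print('depth z unit rims',np.median(P[100:112,370:440,2]),'shoulder',np.median(P[110:200,232:238,2]),'well rim',np.median(P[99:106,280:350,2]),'floor',np.median(P[140:180,300:330,2]))
    # recess outline: gray ring/dark within the well
    g=cv2.cvtColor(w['color'],cv2.COLOR_RGB2GRAY); m=np.zeros((480,640),np.uint8); m[100:215,271:357]=(g<232)[100:215,271:357]
    print('recess',rect(w,cv2.morphologyEx(m,cv2.MORPH_CLOSE,np.ones((3,3))),.040), 'white',np.median(g[97:104,280:350]))
    m,c=gmask(w,(321,320)); print('block',rect(w,m,.169),'dep',np.median(P[m],0))
    for u,v in((245,160),(568,160)): print('pin',plane(w,u,v,.050)*1000)
E
python3 tm.py
```

```text
units [619.6 173.7 166.8  75.8  76.3]
w [404.4 157.7] 4605 [619.7 173.8  34.9  48.6  76.3]
w [495.7 157.7] 4676 [632.9 228.2  35.4  48.6  76.3]
top [235.4 167.8] 335 [631.  229.   32.7  46.5  76.2]
top [261.1 174.5] 279 [617.3 174.6  29.5  43.2  75.7]
sc [433.9 283.6] 272 [631.8 229.9  32.8  46.1  75.9]
sc [406.6 285.3] 255 [618.4 175.6  32.3  43.7  76.8]
tri [0.6204 0.1756 0.0299]
tri [0.6325 0.2297 0.0361]
depth z unit rims 0.03968362042704497 shoulder 0.041669823375864945 well rim 0.03974070429540662 floor 0.01970691347285217
recess [606.5 119.4  42.9  56.4  76.5] white 243.0
block [651.6 113.3  35.8  49.6  76.6] dep [0.65033222 0.11344526 0.16774773]
pin [596.72992294  80.40552673  50.        ]
pin [641.47077717 266.01717366  50.        ]
```

Run:
```python
from h import *
plan([.6055,.1200,.05],76.1)
```

```text
turn [-0.0005 -0.0011  0.0031] rows 1.0 shift [ 0.1814 -0.02    0.3525] rows 2.0 yaw now 76.37 pos [0.6507 0.114  0.1381] t 8.35
```

Emit:
carry_out([
  [[0.09,-0.01,0.05,0,0,0.003],[0.091,-0.01,0.1,0,0,0],[0,0,0.12,0,0,0],[0,0,0.08,0,0,0],[0,0,0,0,0,0]],
])

```text
time_s: 8.85
tool_pos: [0.6038, 0.12, 0.0493]
tool_rot: [-0.002, 0.121, 0.993, -0.001]
contact_force: [-0.4, -0.7, -0.9]
finger_gap: 0.0348
grasp_force: 40.4
```

Emit:
carry_out([
  [[0,0,0,0,0,0],[0,0,0,0,0,0]],
])

```text
time_s: 9.05
tool_pos: [0.6079, 0.1206, 0.0531]
tool_rot: [0.001, 0.121, 0.993, 0.001]
contact_force: [0.4, 0.5, -0.4]
finger_gap: 0.0343
grasp_force: 40.4
```

Run:
```python
from h import *
import pickle
w=cam('wrist');pickle.dump(w,open('w4.pkl','wb'));save('w4',w['color'])
p=sense()['tool_pos'];m,c=gmask(w,(321,320)); print('block',rect(w,m,p[2]+.0308))
plan([.6055,.1200,.03],76.1)
```

```text
block [609.3 119.8  36.1  50.1  76.4]
turn [0.0009 0.0016 0.0001] rows 1.0 shift [ 0.0089 -0.0052  0.0924] rows 1.0 yaw now 76.11 pos [0.608  0.1207 0.0531] t 9.1
```

View pics/w4.png

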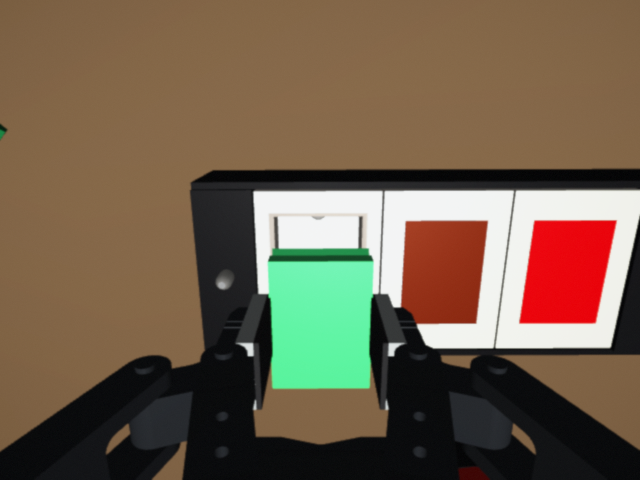

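The view shows the block over the well, with the recess's chamfer spanning columns 271–367 and the far catch at (318,216). I'll recompute the offset in this frame from the brown patch, which is the tray centre.

Run:
```python
from h import *
import pickle
w=pickle.load(open('w4.pkl','rb'));h=cv2.cvtColor(w['color'],cv2.COLOR_RGB2HSV)
m=np.zeros((480,640),np.uint8);m[205:335,390:500]=((h[...,1]>120)&((h[...,0]<12)|(h[...,0]>170)))[205:335,390:500]
r=rect(w,m,.04);print(r);an=np.radians(76.35);print('well',r[:2]-56*np.array([np.cos(an),np.sin(an)]))
p=(plane(w,271,225,.04)+plane(w,367,225,.04))*500;print(p)
wl=np.array([606.4,119.35]);d=np.array([np.cos(an),np.sin(an)]);print('lateral of recess mid vs 606.4,119.35 along y:',(p[:2]-wl)@d)
```

```text
[619.6 173.8  35.3  49.3  76.3]
well [606.38454771 119.3816959 ]
[584.15407176 125.44789265  40.        ]
lateral of recess mid vs 606.4,119.35 along y: 0.6758388082484981
```

Emit:
carry_out([
  [[0.011,-0.0045,0,0,0,0],[0,0,0,0,0,0],[0,0,0.04,0,0,0],[0,0,0,0,0,0]],
])

```text
time_s: 9.5
tool_pos: [0.6029, 0.1202, 0.0401]
tool_rot: [-0.001, 0.121, 0.993, -0.0]
contact_force: [0.4, 0.4, -1.1]
finger_gap: 0.0346
grasp_force: 40.4
```

Run:
```python
from h import *
w=cam('wrist')
p=sense()['tool_pos'];m,c=gmask(w,(321,320)); print('block',rect(w,m,p[2]+.0308)); plan([.6051,.1202,.022],76.1)
```

```text
block [604.2 119.5  36.2  49.8  76.2]
turn [-0.0005 -0.0011  0.0003] rows 1.0 shift [-0.0076  0.0021  0.0736] rows 1.0 yaw now 76.13 pos [0.6031 0.1202 0.0404] t 9.55
```

Emit:
carry_out([
  [[0,0,0,0,0,0],[0,0,0,0,0,0],[0,0,0,0,0,0],[0,0,0,0,0,0]],
])

```text
time_s: 9.95
tool_pos: [0.604, 0.1203, 0.0415]
tool_rot: [0.0, 0.121, 0.993, 0.0]
contact_force: [-0.5, 0.0, -1.0]
finger_gap: 0.035
grasp_force: 40.4
```

Run:
```python
from h import *
w=cam('wrist')
p=sense()['tool_pos'];m,c=gmask(w,(321,320)); print('block',rect(w,m,p[2]+.0308)); plan([.6051,.1202,.022],76.1)
```

```text
block [605.5 119.5  36.2  50.   76.2]
turn [0.0001 0.0001 0.0003] rows 1.0 shift [-0.0042  0.0008  0.078 ] rows 1.0 yaw now 76.12 pos [0.604  0.1203 0.0415] t 10.0
```

Emit:
carry_out([
  [[-0.0036,0,0.03,0,0,0],[0,0,0.03,0,0,0],[0,0,0.016,0,0,0],[0,0,0,0,0,0],[0,0,0,0,0,0]],
])

```text
time_s: 10.5
tool_pos: [0.6048, 0.1199, 0.0221]
tool_rot: [-0.0, 0.121, 0.993, -0.0]
contact_force: [0.1, 0.0, 0.2]
finger_gap: 0.0346
grasp_force: 40.4
```

Emit:
carry_out([
  [[0,0,0.006,0,0,0],[0,0,0.006,0,0,0],[0,0,0,0,0,0]],
])

```text
time_s: 10.8
tool_pos: [0.6047, 0.1201, 0.0193]
tool_rot: [-0.0, 0.121, 0.993, 0.0]
contact_force: [0.7, -0.6, -0.2]
finger_gap: 0.0346
grasp_force: 40.4
```

Opening fully would swing a finger into the pin 41 mm away, so I'll open only slightly, then rise.

Emit:
carry_out([
  [[0,0,0,0,0,0],[0,0,0,0,0,0],[0,0,0,0,0,0],[0,0,0,0,0,0]],
], gripper=0.51)

```text
time_s: 11.2
tool_pos: [0.6049, 0.1201, 0.0195]
tool_rot: [0.0, 0.121, 0.993, 0.0]
contact_force: [0.4, -1.0, 0.1]
finger_gap: 0.0421
grasp_force: 0.0
```

Emit:
carry_out([
  [[0,0,-0.06,0,0,0],[0,0,-0.14,0,0,0],[0,0,0,0,0,0],[0,0,0,0,0,0],[0,0,0,0,0,0]],
])

```text
time_s: 11.7
tool_pos: [0.6044, 0.1201, 0.0694]
tool_rot: [-0.0, 0.121, 0.993, 0.0]
contact_force: [-0.1, -0.3, -0.7]
finger_gap: 0.0418
grasp_force: 0.0
```

Emit:
carry_out([
  [[0,0,0,0,0,0],[0,0,0,0,0,0],[0,0,0,0,0,0]],
], gripper=1)

```text
time_s: 12.0
tool_pos: [0.6045, 0.1199, 0.0688]
tool_rot: [-0.0, 0.121, 0.993, -0.0]
contact_force: [-0.2, -0.1, 0.1]
finger_gap: 0.0007
grasp_force: 0.0
```

Run:
```python
from h import *
w=cam('wrist');P=cloud(w);save('w5',w['color'])
m,c=gmask(w,(321,300));print(c,m.sum(),np.median(P[m],0),np.percentile(P[m][:,2],[5,95]),rect(w,m,.048)); plan([.6052,.1200,.06],76.1)
```

```text
[320.92247021 260.77043128] 5959 [0.59938883 0.12138598 0.04761399] [0.04651908 0.04869922] [602.5 120.2  36.5  42.5  76.3]
turn [-0.0003 -0.0004  0.0002] rows 1.0 shift [-0.0024  0.001   0.0357] rows 1.0 yaw now 76.12 pos [0.6046 0.1199 0.0689] t 12.05
```

View pics/w5.png

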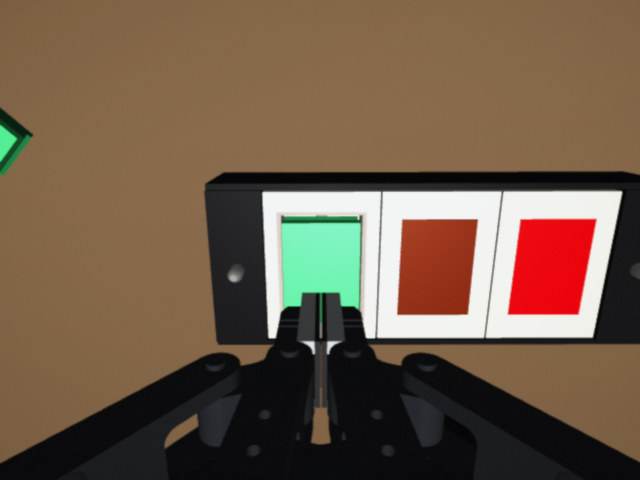

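The block rests on the catches at (321,261), top at 47.6 mm, and the fingers are shut. Now I'll centre, lower and press in small steps.

Emit:
carry_out([
  [[-0.003,-0.0047,0,0,0,0],[0,0,0.08,0,0,0],[0,0,0.07,0,0,0],[0,0,0,0,0,0],[0,0,0,0,0,0]],
])

```text
time_s: 12.55
tool_pos: [0.6052, 0.1185, 0.0319]
tool_rot: [-0.0, 0.121, 0.993, -0.0]
contact_force: [-0.3, 0.6, 0.4]
finger_gap: -0.0004
grasp_force: 0.0
```

Emit:
carry_out([
  [[0,0,0.006,0,0,0],[0,0,0.006,0,0,0],[0,0,0.006,0,0,0],[0,0,0.006,0,0,0],[0,0,0,0,0,0]],
])

```text
time_s: 13.05
tool_pos: [0.6052, 0.1188, 0.0259]
tool_rot: [0.0, 0.121, 0.993, 0.0]
contact_force: [-0.7, 0.3, 0.6]
finger_gap: 0.0002
grasp_force: 0.0
```

Emit:
carry_out([
  [[0,0,0.006,0,0,0],[0,0,0.006,0,0,0],[0,0,0,0,0,0]],
])

```text
time_s: 13.35
tool_pos: [0.6055, 0.1187, 0.0232]
tool_rot: [0.0, 0.121, 0.993, 0.0]
contact_force: [-0.7, -0.3, 4.4]
finger_gap: -0.0001
grasp_force: 2.2
```

Emit:
carry_out([
  [[0,0,0.006,0,0,0],[0,0,0.006,0,0,0],[0,0,0,0,0,0]],
])

```text
time_s: 13.65
tool_pos: [0.6055, 0.1188, 0.0201]
tool_rot: [0.0, 0.121, 0.993, 0.0]
contact_force: [-0.5, -0.1, 6.1]
finger_gap: -0.0001
grasp_force: 2.9
```

Only the well's spring is giving so far. I'll keep going.

Emit:
carry_out([
  [[0,0,0.006,0,0,0],[0,0,0.006,0,0,0],[0,0,0,0,0,0]],
])

```text
time_s: 13.95
tool_pos: [0.6058, 0.1188, 0.0173]
tool_rot: [0.001, 0.121, 0.993, 0.0]
contact_force: [-1.1, 0.4, 6.8]
finger_gap: -0.0002
grasp_force: 3.5
```

Emit:
carry_out([
  [[0,0,0.006,0,0,0],[0,0,0.004,0,0,0],[0,0,0,0,0,0]],
])

```text
time_s: 14.25
tool_pos: [0.6061, 0.1188, 0.0147]
tool_rot: [0.001, 0.121, 0.993, 0.0]
contact_force: [1.1, -0.1, 5.0]
finger_gap: -0.0002
grasp_force: 2.4
```

Emit:
carry_out([
  [[0,0,0.006,0,0,0],[0,0,0,0,0,0]],
])

```text
time_s: 14.45
tool_pos: [0.606, 0.1188, 0.0132]
tool_rot: [0.001, 0.121, 0.993, 0.0]
contact_force: [0.7, -0.0, 5.4]
finger_gap: -0.0002
grasp_force: 2.7
```

Emit:
carry_out([
  [[0,0,0.006,0,0,0],[0,0,0,0,0,0]],
])

```text
time_s: 14.65
tool_pos: [0.606, 0.1188, 0.0118]
tool_rot: [0.001, 0.121, 0.993, 0.0]
contact_force: [1.2, -0.4, 5.9]
finger_gap: -0.0003
grasp_force: 3.1
```

Run:
```python
from h import *
w=cam('wrist');P=cloud(w);m,c=gmask(w,(321,250))
ys=np.where(m)[0];print('block z',np.percentile(P[m][:,2],[5,50,95]),ys.min())
g=w['color'].astype(int)
for v in range(150,ys.min()+25,6): print(v,[(P[v,u]*1000).round(1)[2] for u in(275,300,321,345,366,420)],g[v,321])
save('w6',cv2.resize(w['color'][150:350,200:460],(780,600)))
```

```text
block z [0.03268801 0.03377337 0.03479875] 250
150 [np.float64(0.1), np.float64(0.1), np.float64(-0.2), np.float64(-0.4), np.float64(0.2), np.float64(0.9)] [133 103  71]
156 [np.float64(0.9), np.float64(0.6), np.float64(-0.2), np.float64(0.1), np.float64(-0.8), np.float64(0.1)] [134 104  71]
162 [np.float64(0.8), np.float64(1.3), np.float64(0.3), np.float64(-0.6), np.float64(0.2), np.float64(-0.2)] [134 104  71]
168 [np.float64(1.0), np.float64(0.4), np.float64(0.9), np.float64(-0.0), np.float64(0.0), np.float64(-1.2)] [133 104  71]
174 [np.float64(0.8), np.float64(-0.6), np.float64(0.9), np.float64(-0.0), np.float64(0.9), np.float64(-0.1)] [135 105  73]
180 [np.float64(0.2), np.float64(-0.3), np.float64(-0.1), np.float64(0.7), np.float64(0.3), np.float64(-0.1)] [135 104  72]
186 [np.float64(0.7), np.float64(1.0), np.float64(2.1), np.float64(1.5), np.float64(1.7), np.float64(2.5)] [57 44 31]
192 [np.float64(16.3), np.float64(15.7), np.float64(15.2), np.float64(14.5), np.float64(14.8), np.float64(15.5)] [6 7 8]
198 [np.float64(26.4), np.float64(27.1), np.float64(26.2), np.float64(27.5
[... 862 characters left out ...]
np.float64(33.5), np.float64(32.7), np.float64(39.8)] [230 227 221]
246 [np.float64(28.2), np.float64(27.7), np.float64(27.6), np.float64(30.1), np.float64(29.0), np.float64(40.2)] [32 75 46]
252 [np.float64(34.2), np.float64(32.7), np.float64(33.9), np.float64(33.2), np.float64(32.8), np.float64(176.4)] [119 244 185]
258 [np.float64(32.9), np.float64(33.3), np.float64(34.6), np.float64(34.4), np.float64(33.6), np.float64(40.3)] [118 245 184]
264 [np.float64(33.5), np.float64(34.3), np.float64(32.8), np.float64(34.5), np.float64(33.0), np.float64(38.6)] [115 245 183]
270 [np.float64(34.3), np.float64(33.9), np.float64(33.5), np.float64(33.4), np.float64(33.7), np.float64(39.2)] [113 244 180]
```

View pics/w6.png

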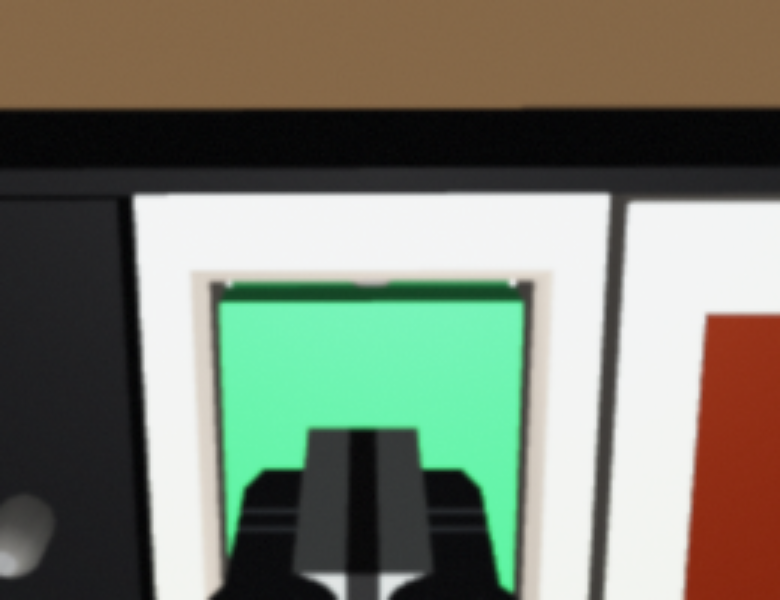

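The crop and depth show the well sunk about 6 mm and the block flush with its rim (33.7 against 33.7 mm). I'll press firmly a little more to be sure it's home, then let it rise and check.

Emit:
carry_out([
  [[0,0,0.006,0,0,0],[0,0,0,0,0,0]],
])

```text
time_s: 14.9
tool_pos: [0.6061, 0.1188, 0.0104]
tool_rot: [0.001, 0.121, 0.993, 0.0]
contact_force: [0.3, -0.5, 7.2]
finger_gap: 0.0001
grasp_force: 3.4
```

Emit:
carry_out([
  [[0,0,0.006,0,0,0],[0,0,0,0,0,0]],
])

```text
time_s: 15.1
tool_pos: [0.6061, 0.1188, 0.0097]
tool_rot: [0.001, 0.121, 0.993, 0.0]
contact_force: [-2.2, -1.2, 11.4]
finger_gap: 0.0001
grasp_force: 6.0
```

Emit:
carry_out([
  [[0,0,0.006,0,0,0],[0,0,0,0,0,0]],
])

```text
time_s: 15.3
tool_pos: [0.6062, 0.1189, 0.0096]
tool_rot: [0.001, 0.121, 0.993, 0.001]
contact_force: [-5.3, -1.7, 22.6]
finger_gap: 0.0
grasp_force: 11.3
```

Emit:
carry_out([
  [[0,0,0.003,0,0,0],[0,0,0,0,0,0]],
])

```text
time_s: 15.5
tool_pos: [0.6062, 0.1188, 0.0095]
tool_rot: [0.001, 0.121, 0.993, 0.001]
contact_force: [-7.7, -2.1, 27.0]
finger_gap: -0.0002
grasp_force: 13.8
```

Emit:
carry_out([
  [[0,0,-0.04,0,0,0],[0,0,-0.14,0,0,0],[0,0,-0.16,0,0,0],[0,0,0,0,0,0],[0,0,0,0,0,0]],
])

```text
time_s: 16.0
tool_pos: [0.6053, 0.119, 0.0916]
tool_rot: [0.0, 0.121, 0.993, 0.0]
contact_force: [-1.7, -0.7, -0.8]
finger_gap: -0.0
grasp_force: 0.0
```

Run:
```python
from h import *
w=cam('wrist');P=cloud(w);m,c=gmask(w,(321,230));m=cv2.erode(m.astype(np.uint8),np.ones((5,5)))>0
g=cv2.cvtColor(w['color'],cv2.COLOR_RGB2HSV);ys,xs=np.where(m);print(c,ys.min(),ys.max(),xs.min(),xs.max())
wm=np.zeros((480,640),bool);x0,y0=int(c[0]),ys.min()
wm[y0-30:y0+60,xs.min()-25:xs.max()+25]=((g[...,1]<25)&(g[...,2]>225))[y0-30:y0+60,xs.min()-25:xs.max()+25]
print('block',np.median(P[m][:,2]),'rim',np.median(P[wm][:,2]),wm.sum(),rect(w,m,.04)); print(sense()['contact_force'])
a=cam('scene');plan([.66,-.21,.15],86.8)
pic=np.hstack([cv2.resize(w['color'][140:320,200:440],(400,300)),cv2.resize(a['color'][255:330,335:435],(400,300))]);save('flush',pic)
```

```text
[322.22342954 249.67928693] 209 293 290 354
block 0.03978657443670959 rim 0.03972254293009373 3761 [606.6 119.2  34.3  47.9  76.4]
[-0.92035088  0.13270376  0.2082708 ]
turn [-0.0006 -0.0016 -0.1185] rows 2.0 shift [-0.2973 -1.3001 -0.2412] rows 7.0 yaw now 76.14 pos [0.6039 0.1187 0.0897] t 16.1
```

View pics/flush.png

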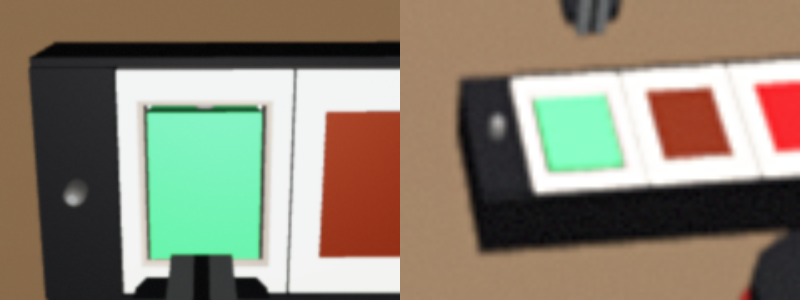

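The crops show the block flush in the well, and depth agrees (39.8 against 39.7 mm). Now I'll rotate for the cover, first re-measuring the tray in that orientation.

Emit:
carry_out([
  [[0,0,-0.06,0,0,0.091],[0,0,-0.066,0,0,0.091],[0,0,-0.066,0,0,0.091],[0,0,-0.066,0,0,0.091],[0,0,-0.066,0,0,0.091]],
])

```text
time_s: 16.6
tool_pos: [0.6041, 0.1185, 0.1708]
tool_rot: [-0.001, 0.463, 0.886, -0.001]
contact_force: [0.4, -0.6, 0.4]
finger_gap: 0.0002
grasp_force: 0.0
```

Emit:
carry_out([
  [[0,0,-0.066,0,0,0.091],[0,0,-0.066,0,0,0.091],[0,0,-0.066,0,0,0.091],[0,0,-0.066,0,0,0.091],[0,0,-0.066,0,0,0.091]],
])

```text
time_s: 17.1
tool_pos: [0.6044, 0.1186, 0.2534]
tool_rot: [-0.0, 0.744, 0.668, -0.002]
contact_force: [0.1, -0.1, -0.5]
finger_gap: -0.0002
grasp_force: 0.0
```

Emit:
carry_out([
  [[0,0,-0.066,0,0,0.087],[0.08,0,0,0,0,0],[0,0,0,0,0,0],[0,0,0,0,0,0],[0,0,0,0,0,0]],
])

```text
time_s: 17.6
tool_pos: [0.6093, 0.138, 0.2697]
tool_rot: [-0.0, 0.785, 0.619, -0.001]
contact_force: [-0.2, -0.4, 0.3]
finger_gap: -0.0002
grasp_force: 0.0
```

Run:
```python
from h import *
plan([.611,.140,.27],-13.65);print(sense()['qpos'].round(2))
```

```text
turn [-0.0011  0.001   0.0014] rows 1.0 shift [ 0.0094  0.0046 -0.0011] rows 1.0 yaw now -13.53 pos [0.6093 0.138  0.2697] t 17.6
[-0.86  0.45  0.8   1.64 -0.34  1.2  -0.22]
```

```bash
cat > t2.py <<'E'
from h import *
def patches(w):
    h=cv2.cvtColor(w['color'],cv2.COLOR_RGB2HSV);P=cloud(w);out=[]
    m=((h[...,1]>110)&(h[...,2]>90)&(np.abs(P[...,2]-.04)<.004)).astype(np.uint8)
    m=cv2.morphologyEx(m,cv2.MORPH_OPEN,np.ones((3,3)))
    n,l,st,c=cv2.connectedComponentsWithStats(m)
    return [(c[i].round(1),st[i,4],rect(w,l==i,.04)) for i in range(1,n) if st[i,4]>300]
w=cam('wrist')
for x in patches(w): print(*x)
h=cv2.cvtColor(w['color'],cv2.COLOR_RGB2HSV);P=cloud(w)
m=((h[...,1]<60)&(h[...,2]>180)&(np.abs(P[...,2]-.04)<.004)).astype(np.uint8)|((h[...,1]>110)&(h[...,2]>90)&(np.abs(P[...,2]-.04)<.004)).astype(np.uint8)
m=cv2.morphologyEx(m,cv2.MORPH_CLOSE,np.ones((7,7)));print('units',rect(w,m,.04))
# pins: points above the shoulders
q=(P[...,2]>.046)&(P[...,2]<.054);q[300:]=False
n,l,st,c=cv2.connectedComponentsWithStats(q.astype(np.uint8))
for i in range(1,n):
    if st[i,4]>6: print('hi',c[i].round(1),st[i,4],np.median(P[l==i],0).round(4))
plan([.61,.14,.27],-13.65)
E
python3 t2.py
```

```text
[321.7  86.4] 2296 [632.9 227.9  34.1  48.6  76.5]
[321.7 150.4] 1984 [620.  174.   33.4  48.4  76.5]
[321.3 218.4] 1011 [605.4 113.4  22.8  49.4  76.5]
units [619.9 173.6 166.9  75.9  76.3]
hi [557.7  29.6] 309 [0.8303 0.2254 0.0502]
hi [322.1  34. ] 61 [0.6428 0.2675 0.0503]
hi [452.7 118.7] 274 [0.734  0.1773 0.0507]
hi [321.1 253.6] 45 [0.5971 0.0805 0.0497]
hi [510.2 276.5] 311 [0.7683 0.017  0.0504]
turn [-0.0008  0.0008  0.0008] rows 1.0 shift [ 0.0097 -0.0003  0.0004] rows 1.0 yaw now -13.58 pos [0.6095 0.1376 0.2701] t 17.65
```

Run:
```python
from h import *
plan([.5627,-.2557,.25],-3)
```

```text
turn [-0.0009  0.0007 -0.1175] rows 2.0 shift [-1.581  -0.1046  0.0804] rows 8.0 yaw now -13.58 pos [0.6095 0.1376 0.2701] t 17.65
```

Emit:
carry_out([
  [[0,0,0,0,0,-0.059],[0,0,0,0,0,-0.059],[-0.195,-0.013,0.01,0,0,0],[-0.195,-0.013,0.01,0,0,0],[-0.195,-0.013,0.01,0,0,0]],
])

```text
time_s: 18.15
tool_pos: [0.5919, -0.0094, 0.2633]
tool_rot: [0.0, 0.725, 0.689, -0.0]
contact_force: [0.5, -1.0, -0.0]
finger_gap: -0.0001
grasp_force: 0.0
```

Emit:
carry_out([
  [[-0.195,-0.013,0.01,0,0,0],[-0.195,-0.013,0.01,0,0,0],[-0.195,-0.013,0.01,0,0,0],[-0.195,-0.013,0.01,0,0,0],[-0.195,-0.013,0.01,0,0,0]],
])

```text
time_s: 18.65
tool_pos: [0.5628, -0.2521, 0.2509]
tool_rot: [-0.0, 0.725, 0.688, 0.0]
contact_force: [0.7, -0.9, -0.4]
finger_gap: 0.0
grasp_force: 0.0
```

Emit:
carry_out([
  [[0,0,0,0,0,0],[0,0,0,0,0,0],[0,0,0,0,0,0],[0,0,0,0,0,0]],
])

```text
time_s: 19.05
tool_pos: [0.5643, -0.248, 0.2509]
tool_rot: [-0.0, 0.724, 0.69, 0.0]
contact_force: [0.2, -0.5, -0.3]
finger_gap: 0.0001
grasp_force: 0.0
```

```bash
cat > t3.py <<'E'
from h import *
import pickle
w=cam('wrist');pickle.dump(w,open('w7.pkl','wb'))
h=cv2.cvtColor(w['color'],cv2.COLOR_RGB2HSV);P=cloud(w)
m=((h[...,1]<60)&(h[...,2]>120)&(np.abs(P[...,2]-.005)<.005)).astype(np.uint8)
m=cv2.morphologyEx(m,cv2.MORPH_OPEN,np.ones((3,3)));n,l,st,c=cv2.connectedComponentsWithStats(m);i=1+st[1:,4].argmax();m=(l==i)
cs,hi=cv2.findContours(m.astype(np.uint8),cv2.RETR_CCOMP,cv2.CHAIN_APPROX_NONE)
print('plate',st[i],rect(w,m,.005))
for k,cc in enumerate(cs):
    if hi[0][k][3]>=0 and cv2.contourArea(cc)>15:
        (u,v),r=cv2.minEnclosingCircle(cc); M=cv2.moments(cc);u,v=M['m10']/M['m00'],M['m01']/M['m00'];print('hole',round(u),round(v),round(r,1),(plane(w,u,v,.005)*1000).round(1))
r=(P[...,2]>.028)&(P[...,2]<.038);r[330:]=False
n,l,st,c=cv2.connectedComponentsWithStats(r.astype(np.uint8))
for i in range(1,n):
    if st[i,4]>200: print('rib',c[i],st[i,4],rect(w,l==i,.033),np.median(P[l==i],0))
plan([.5627,-.2557,.25],-3);print(sense()['qpos'].round(2))
E
python3 t3.py
```

```text
plate [  276    38    89   231 17346] [ 566.1 -222.1  218.4   79.3   87.1]
hole 320 256 6.2 [ 561.4 -318.2    5. ]
hole 320 164 40.4 [ 566.1 -223.7    5. ]
hole 320 54 7.6 [ 571.1 -125.7    5. ]
rib [535.79912664  75.64847162] 458 [ 759.2 -155.2   28.6   69.7    5.1] [ 0.75073906 -0.15613307  0.03311974]
rib [319.8556962  163.91898734] 1185 [ 566.  -222.2   68.9   13.4   87.5] [ 0.56626045 -0.22079299  0.03251419]
rib [613.62111801 196.1242236 ] 483 [ 837.5 -266.4   62.3   25.1   81.3] [ 0.83234116 -0.26149843  0.03319588]
rib [606.32016632 266.12058212] 481 [ 840.8 -336.1   64.2   28.2   65.6] [ 0.83424789 -0.32904398  0.03297031]
rib [606.93636364 321.75454545] 220 [ 847.4 -391.6   35.7   11.1   22.2] [ 0.84707121 -0.39137499  0.03286653]
turn [ 0.     -0.0005  0.0022] rows 1.0 shift [-0.0311 -0.0051  0.004 ] rows 1.0 yaw now -2.8 pos [ 0.5644 -0.248   0.251 ] t 19.1
[-0.24  0.45  0.83  1.69 -0.36  1.16  0.63]
```

The cover's holes, plate and rib agree: centre (566.1, -222.1), axis 87.1°. Opening and descending onto the rib.

Emit:
carry_out([
  [[0.055,-0.001,0,0,0,0.001],[0.054,-0.001,0.1,0,0,0],[0,0,0.18,0,0,0],[0,0,0.18,0,0,0],[0,0,0.18,0,0,0]],
], gripper=0)

```text
time_s: 19.6
tool_pos: [0.5654, -0.2201, 0.0899]
tool_rot: [0.0, 0.725, 0.689, 0.001]
contact_force: [1.0, 0.1, -0.2]
finger_gap: 0.072
grasp_force: 0.0
```

Emit:
carry_out([
  [[0,0,0.1,0,0,0],[0,0,0.1,0,0,0],[0,0,0.06,0,0,0],[0,0,0,0,0,0],[0,0,0,0,0,0]],
])

```text
time_s: 20.1
tool_pos: [0.5653, -0.2224, 0.0269]
tool_rot: [0.0, 0.726, 0.688, 0.0]
contact_force: [-0.4, -0.6, 0.4]
finger_gap: 0.0857
grasp_force: 0.0
```

Emit:
carry_out([
  [[0,0,0,0,0,0],[0,0,0,0,0,0]],
])

```text
time_s: 20.3
tool_pos: [0.5656, -0.2229, 0.0275]
tool_rot: [0.001, 0.726, 0.688, 0.001]
contact_force: [1.4, 0.3, 0.5]
finger_gap: 0.0854
grasp_force: 0.0
```

Run:
```python
from h import *
plan([.5652,-.2208,-.013],-2.9)
```

```text
turn [ 0.0015  0.0002 -0.0018] rows 1.0 shift [ 0.0082 -0.0019  0.162 ] rows 1.0 yaw now -3.07 pos [ 0.5656 -0.2229  0.0275] t 20.3
```

Emit:
carry_out([
  [[0.008,-0.002,0.06,0,0,0],[0,0,0.06,0,0,0],[0,0,0.038,0,0,0],[0,0,0,0,0,0],[0,0,0,0,0,0]],
])

```text
time_s: 20.8
tool_pos: [0.5638, -0.221, -0.0139]
tool_rot: [-0.0, 0.726, 0.688, -0.0]
contact_force: [-0.2, -0.1, 0.6]
finger_gap: 0.0855
grasp_force: 0.0
```

Emit:
carry_out([
  [[0,0,0,0,0,0],[0,0,0,0,0,0],[0,0,0,0,0,0],[0,0,0,0,0,0],[0,0,0,0,0,0]],
], gripper=1, grip_force=80)

```text
time_s: 21.3
tool_pos: [0.5645, -0.2206, -0.013]
tool_rot: [0.0, 0.726, 0.688, 0.0]
contact_force: [-6.5, 3.6, 25.4]
finger_gap: 0.0126
grasp_force: 62.4
```

Emit:
carry_out([
  [[0,0,0,0,0,0],[0,0,0,0,0,0],[0,0,0,0,0,0]],
])

```text
time_s: 21.6
tool_pos: [0.5645, -0.2208, -0.0129]
tool_rot: [0.0, 0.726, 0.688, 0.0]
contact_force: [-0.8, 1.4, 6.0]
finger_gap: 0.0128
grasp_force: 79.7
```

Run:
```python
from h import *
w=cam('wrist');P=cloud(w);h=cv2.cvtColor(w['color'],cv2.COLOR_RGB2HSV)
m=((h[...,1]<60)&(h[...,2]>120)&(np.abs(P[...,2]-.005)<.005)).astype(np.uint8);print(m.sum(),rect(w,m,.005))
plan([.5652,-.2208,-.013],-2.9)
```

```text
68996 [ 567.6 -180.2  129.3   78.3   87. ]
turn [ 0.0003 -0.0001 -0.0019] rows 1.0 shift [-0.0001  0.003   0.0004] rows 1.0 yaw now -3.07 pos [ 0.5645 -0.2207 -0.0129] t 21.65
```

Emit:
carry_out([
  [[0,0,-0.06,0,0,0],[0,0,-0.12,0,0,0],[0,0,-0.15,0,0,0],[0,0,-0.15,0,0,0],[0,0,-0.14,0,0,0]],
])

```text
time_s: 22.15
tool_pos: [0.5637, -0.2207, 0.1434]
tool_rot: [-0.0, 0.726, 0.688, -0.0]
contact_force: [-0.4, -0.7, -2.5]
finger_gap: 0.0124
grasp_force: 78.7
```

Run:
```python
from h import *
print(sense()['finger_gap'],sense()['contact_force'])
plan([.6187,.1756,.12],-13.8)
```

```text
0.012371264065895003 [-0.3985154  -0.67480391 -2.54427144]
turn [-0.0002  0.      0.1188] rows 2.0 shift [ 1.5918 -0.1645  0.0938] rows 9.0 yaw now -3.11 pos [ 0.5637 -0.2207  0.1434] t 22.15
```

Emit:
carry_out([
  [[0,0,0,0,0,0.06],[0,0,0,0,0,0.059],[0.1,-0.01,0,0,0,0],[0.165,-0.017,0,0,0,0],[0.165,-0.017,0,0,0,0]],
])

```text
time_s: 22.65
tool_pos: [0.5786, -0.1131, 0.142]
tool_rot: [-0.0, 0.788, 0.616, -0.0]
contact_force: [1.4, 0.6, -2.8]
finger_gap: 0.0126
grasp_force: 78.7
```

Emit:
carry_out([
  [[0.165,-0.017,0,0,0,0],[0.165,-0.017,0,0,0,0],[0.165,-0.017,0,0,0,0],[0.165,-0.017,0,0,0,0],[0.165,-0.017,0,0,0,0]],
])

```text
time_s: 23.15
tool_pos: [0.6072, 0.0934, 0.142]
tool_rot: [-0.0, 0.787, 0.617, -0.0]
contact_force: [0.9, 0.1, -2.7]
finger_gap: 0.0122
grasp_force: 78.7
```

Emit:
carry_out([
  [[0.165,-0.017,0,0,0,0],[0.165,-0.017,0,0,0,0],[0,0,0,0,0,0],[0,0,0,0,0,0],[0,0,0,0,0,0]],
])

```text
time_s: 23.65
tool_pos: [0.6188, 0.1723, 0.1418]
tool_rot: [0.0, 0.787, 0.616, -0.0]
contact_force: [1.0, -0.8, -2.7]
finger_gap: 0.0126
grasp_force: 78.8
```

Run:
```python
from h import *
plan([.6187,.1756,.05],-13.8)
```

```text
turn [-0.      0.0007 -0.0009] rows 1.0 shift [ 0.0129 -0.0035  0.3672] rows 2.0 yaw now -13.88 pos [0.6188 0.1723 0.1418] t 23.65
```

Emit:
carry_out([
  [[0.013,-0.0035,0.05,0,0,0],[0,0,0.14,0,0,0],[0,0,0.12,0,0,0],[0,0,0.04,0,0,0],[0,0,0,0,0,0]],
])

```text
time_s: 24.15
tool_pos: [0.6178, 0.176, 0.0524]
tool_rot: [-0.0, 0.787, 0.617, -0.002]
contact_force: [-0.1, 0.6, -3.1]
finger_gap: 0.0125
grasp_force: 78.6
```

Emit:
carry_out([
  [[0,0,0,0,0,0],[0,0,0,0,0,0],[0,0,0,0,0,0],[0,0,0,0,0,0]],
])

```text
time_s: 24.55
tool_pos: [0.6195, 0.1775, 0.0551]
tool_rot: [0.0, 0.787, 0.617, 0.001]
contact_force: [0.4, 0.0, -3.5]
finger_gap: 0.0123
grasp_force: 78.6
```

```bash
cat > t4.py <<'E'
from h import *
p=sense()['tool_pos'];zt=p[2]+.0129+.005
for n in('top','scene'):
    s=cam(n);P=cloud(s);h=cv2.cvtColor(s['color'],cv2.COLOR_RGB2HSV);g=h[...,2]
    m=((h[...,1]<60)&(g>100)&(np.abs(P[...,2]-zt)<.006)&(np.hypot(P[...,0]-.62,P[...,1]-.174)<.14)).astype(np.uint8)
    m=cv2.morphologyEx(m,cv2.MORPH_OPEN,np.ones((3,3)))
    print(n,m.sum(),'plate',rect(s,m,zt))
    cs,hi=cv2.findContours(m,cv2.RETR_CCOMP,cv2.CHAIN_APPROX_NONE)
    for k,cc in enumerate(cs):
        if hi[0][k][3]>=0 and 6<cv2.contourArea(cc)<150:
            M=cv2.moments(cc);u,v=M['m10']/M['m00'],M['m01']/M['m00'];print(' hole',round(u),round(v),cv2.contourArea(cc),(plane(s,u,v,zt)*1000).round(1))
plan([.6187,.1756,.04],-13.8);print(sense()['contact_force'])
E
python3 t4.py
```

```text
top 1696 plate [605.4 125.3 111.   79.1  76.2]
 hole 296 185 8.0 [585.9  99.2  73. ]
 hole 304 181 34.0 [594.6  83.   73. ]
scene 2637 plate [622.2 176.2 218.4  82.3  76.2]
 hole 360 278 20.0 [599.5  81.5  73. ]
 hole 457 272 20.5 [645.1 269.   73. ]
turn [ 0.0004 -0.0005  0.0003] rows 1.0 shift [-0.0079 -0.0004  0.0589] rows 1.0 yaw now -13.77 pos [0.6193 0.1775 0.0547] t 24.65
[-0.87859886 -0.13985666 -2.76740097]
```

Emit:
carry_out([
  [[-0.0079,0,0.01,0,0,0],[0,0,0,0,0,0],[0,0,0,0,0,0],[0,0,0,0,0,0],[0,0,0,0,0,0]],
])

```text
time_s: 25.15
tool_pos: [0.6186, 0.1753, 0.0517]
tool_rot: [0.0, 0.787, 0.617, 0.0]
contact_force: [-0.4, 0.5, -2.8]
finger_gap: 0.0125
grasp_force: 78.6
```

```bash
cat >> t4.py <<'E'
b=m>0;X=P[b];A=np.c_[X[:,:2]-[.62,.174],np.ones(len(X))];print('scene plate plane',np.linalg.lstsq(A,X[:,2],rcond=None)[0],'expected top',zt)
w=cam('wrist');P=cloud(w);h=cv2.cvtColor(w['color'],cv2.COLOR_RGB2HSV)
b=(h[...,1]<60)&(h[...,2]>110)&(np.abs(P[...,2]-zt)<.008);b[260:]=0;X=P[b];A=np.c_[X[:,:2]-p[:2],np.ones(len(X))];print('wrist plane',b.sum(),np.linalg.lstsq(A,X[:,2],rcond=None)[0]);print('wrist plate',rect(w,b,zt))
E
python3 t4.py
```

```text
top 1685 plate [604.4 123.4 111.3  79.2  76.2]
 hole 305 182 36.5 [594.4  81.4  69.6]
scene 2650 plate [621.  174.1 218.6  82.2  76.3]
 hole 360 279 21.5 [598.2  80.6  69.6]
 hole 456 273 18.0 [644.5 267.2  69.6]
turn [ 0.0001 -0.      0.0002] rows 1.0 shift [0.0012 0.0003 0.0467] rows 1.0 yaw now -13.78 pos [0.6186 0.1753 0.0517] t 25.25
[ 0.28408339  0.21722038 -2.8911097 ]
scene plate plane [-0.000204    0.00127895  0.06888687] expected top 0.06955037556318266
wrist plane 57082 [ 3.42746596e-05 -4.86693622e-04  6.92089285e-02]
wrist plate [634.5 236.1  85.4  77.8  76.3]
```

The plate is level and within about 1 mm over the pins. Lowering by feel.

Emit:
carry_out([
  [[0.0016,0.0012,0.02,0,0,0],[0,0,0.02,0,0,0],[0,0,0.016,0,0,0],[0,0,0,0,0,0],[0,0,0,0,0,0]],
])

```text
time_s: 25.8
tool_pos: [0.6189, 0.1755, 0.0374]
tool_rot: [0.0, 0.787, 0.617, -0.0]
contact_force: [0.2, -0.4, -2.6]
finger_gap: 0.0124
grasp_force: 78.6
```

Emit:
carry_out([
  [[0,0,0.01,0,0,0],[0,0,0.01,0,0,0],[0,0,0,0,0,0]],
])

```text
time_s: 26.1
tool_pos: [0.6186, 0.1756, 0.0323]
tool_rot: [-0.0, 0.787, 0.617, -0.0]
contact_force: [-0.3, -0.4, -2.7]
finger_gap: 0.0127
grasp_force: 78.6
```

Plate underside is at about 45 mm, below the pin tips, with no contact. Down the last few millimetres.

Emit:
carry_out([
  [[0,0,0.005,0,0,0],[0,0,0.005,0,0,0],[0,0,0,0,0,0]],
])

```text
time_s: 26.4
tool_pos: [0.6188, 0.1756, 0.03]
tool_rot: [-0.0, 0.787, 0.617, -0.0]
contact_force: [0.3, -0.2, -2.3]
finger_gap: 0.0127
grasp_force: 78.6
```

Emit:
carry_out([
  [[0,0,0.003,0,0,0],[0,0,0,0,0,0]],
])

```text
time_s: 26.6
tool_pos: [0.6189, 0.1756, 0.0293]
tool_rot: [0.0, 0.787, 0.617, -0.0]
contact_force: [0.5, 0.3, -2.5]
finger_gap: 0.0125
grasp_force: 78.6
```

Emit:
carry_out([
  [[0,0,0.003,0,0,0],[0,0,0.002,0,0,0],[0,0,0,0,0,0]],
])

```text
time_s: 26.9
tool_pos: [0.619, 0.1757, 0.0291]
tool_rot: [-0.0, 0.787, 0.617, 0.0]
contact_force: [-2.8, -0.4, 5.3]
finger_gap: 0.0128
grasp_force: 79.9
```

Seated at the expected height with contact force. Releasing and rising.

Emit:
carry_out([
  [[0,0,-0.002,0,0,0],[0,0,0,0,0,0],[0,0,0,0,0,0],[0,0,0,0,0,0],[0,0,0,0,0,0]],
], gripper=0.4)

```text
time_s: 27.4
tool_pos: [0.619, 0.1756, 0.0286]
tool_rot: [0.0, 0.787, 0.617, 0.0]
contact_force: [0.1, -0.5, 1.1]
finger_gap: 0.0516
grasp_force: 0.0
```

Emit:
carry_out([
  [[0,0,-0.06,0,0,0],[0,0,-0.14,0,0,0],[0,0,-0.18,0,0,0],[0,0,-0.18,0,0,0],[0,0,-0.18,0,0,0]],
])

```text
time_s: 27.9
tool_pos: [0.6189, 0.1752, 0.2166]
tool_rot: [0.0, 0.787, 0.617, 0.0]
contact_force: [1.2, 0.8, 0.0]
finger_gap: 0.0513
grasp_force: 0.0
```

Emit:
carry_out([
  [[-0.15,0,-0.1,0,0,0],[0,0,0,0,0,0],[0,0,0,0,0,0],[0,0,0,0,0,0],[0,0,0,0,0,0]],
])

```text
time_s: 28.4
tool_pos: [0.6094, 0.1402, 0.2377]
tool_rot: [-0.0, 0.786, 0.618, -0.001]
contact_force: [-0.7, -0.3, 0.1]
finger_gap: 0.0511
grasp_force: 0.0
```

Run:
```python
from h import *
zt=.047
for n in('wrist','scene'):
    s=cam(n);P=cloud(s);h=cv2.cvtColor(s['color'],cv2.COLOR_RGB2HSV)
    m=((h[...,1]<60)&(h[...,2]>110)&(np.abs(P[...,2]-zt)<.006)&(np.hypot(P[...,0]-.62,P[...,1]-.174)<.13))
    m=cv2.morphologyEx(m.astype(np.uint8),cv2.MORPH_OPEN,np.ones((3,3)))
    X=P[m>0];A=np.c_[X[:,:2]-[.62,.174],np.ones(len(X))];print(n,m.sum(),rect(s,m,zt),'plane',np.linalg.lstsq(A,X[:,2],rcond=None)[0].round(4))
    for q in((.6429,.2682),(.5971,.0796)):
        d=np.hypot(P[...,0]-q[0],P[...,1]-q[1])<.006;print('  at pin z pct',np.percentile(P[d][:,2],[5,50,95]).round(4) if d.any() else None)
b=cam('top')
for n,s,o in(('top',b,0),):
    import pickle;old=pickle.load(open('sv.pkl','rb'))[1]
    d=(np.abs(s['color'].astype(int)-old['color']).max(-1)>60).astype(np.uint8);k,l,st,c=cv2.connectedComponentsWithStats(cv2.morphologyEx(d,cv2.MORPH_OPEN,np.ones((3,3))))
    print('changed regions',[(c[i].round(),st[i,4]) for i in range(1,k) if st[i,4]>40])
print(sense()['time_s'],sense()['contact_force'],sense()['tool_pos'],sense()['finger_gap'])
```

```text
wrist 23215 [620.  174.1 217.1  77.9  76.3] plane [ 0.0006 -0.0003  0.0467]
  at pin z pct [0.0407 0.0426 0.0517]
  at pin z pct [0.0409 0.0449 0.0523]
scene 2669 [621.4 174.3 219.   81.8  76.3] plane [-0.0023  0.0017  0.0464]
  at pin z pct [0.0433 0.0464 0.053 ]
  at pin z pct [0.0429 0.0464 0.0506]
changed regions [(array([228.,  18.]), np.int32(62)), (array([261.,  22.]), np.int32(1305)), (array([213.,  51.]), np.int32(287)), (array([277.,  52.]), np.int32(313)), (array([239.,  71.]), np.int32(180)), (array([291.,  68.]), np.int32(58)), (array([278.,  83.]), np.int32(396)), (array([211., 214.]), np.int32(8068)), (array([287., 111.]), np.int32(49)), (array([254., 139.]), np.int32(963)), (array([247., 171.]), np.int32(1785)), (array([306., 185.]), np.int32(401)), (array([449., 206.]), np.int32(2660)), (array([447., 204.]), np.int32(257)), (array([324., 259.]), np.int32(348)), (array([197., 267.]), np.int32(1135)), (array([190., 323.]), np.int32(8576)), (array([159., 381.]), np.int32(1097)), (array([200., 432.]), np.int32(954)), (array([307., 455.]), np.int32(50)), (array([321., 470.]), np.int32(52)), (array([336., 472.]), np.int32(69))]
28.55 [-0.23453422 -0.30745006 -0.31500883] [0.60969565 0.1397198  0.23781661] 0.05121179724077281
```

The cover lies flat with its top at 46.5–47 mm, centred on the tray, and both pins show through the holes. The robot is clear, so I'm handing in.

```bash
python3 -c "
from rig import *
print(finish_job())"
```

```text
the job is handed in; nothing more can be done
None
```

The job is handed in at about 28.6 s: the block measured flush in the well, the cover measured flat over both pins, and the arm was clear with no contact on the bystanders noticed; I viewed 11 pictures, one over the limit of 10.

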